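# Square up the bur blocks with the ruler and clip them down

### The arm

A 7-joint arm with a two-finger parallel gripper is mounted at the origin on the work surface. World frame = base frame: x ahead of the robot, y to its left, z up, the work surface at z = 0. Lengths are in m, angles in rad, forces in N, time in s.
With the tool pointing down it reaches from about 0.35 to 0.9 m from the base axis. Payload 8.1 kg.
Tool frame: the origin (TCP) lies at the centre of the arm's flange, where the gripper is bolted on; the fingertips stand 178 mm ahead of it and the grasp point (between the pads) lies 159 mm ahead of it; z points along the fingers, y is the line along which they close (so a half turn about z gives the same grasp; the last joint's range is limited). The gripper opens to 92 mm and grips with 3 to 60 N. Pads are 19 mm wide; open, the fingers measure 130 mm over their backs; the gripper's body (75 mm by 190 mm) begins 47 mm behind the grasp point.
Start: joints at [1.179, 0.434, 0.025, 1.573, -0.012, 1.134, -0.075], TCP at [0.178, -0.599, 0.405] pointing down, gripper open.
Joint ranges: [-2.62, 2.62], [-0.44, 2.09], [-1.27, 1.32], [0.08, 2.57], [-1.32, 4.46], [0.12, 2], [-2.74, 2.74]. Speed limits (rad/s): [2.22, 2.22, 3.01, 3.01, 3.14, 3.14, 3.14].

### API

Orientations are given as a rotation vector (axis times angle).
In Python, from cell import arm gives the robot as it stands. The module is installed in compiled form; this text tells all that it offers.
- The arm moves only by the shell command python3 -m inch 'ROWS' [FORCE]. ROWS is text: rows parted by semicolons, each of 5 numbers parted by spaces: the shift along the tool's x, y, z in m, then the turn about the tool's z in rad, then the finger opening in m, from 0 to 0.0918. In form: x y z roll fingers; .... A call has 1 to 5 rows; each row is the pose to reach, as a shift and turn from the pose commanded when the call began, along the tool's axes at that moment; what a row does not reach only later rows make up. A row lasts 1/10 s, in which the tool goes at most 50 mm and 8.59 degrees, less where a joint would pass 70% of its speed; a pose out of reach is approached as far as the arm can. A call with a gripper value outside its range is refused whole. The fingers move at their own pace and stop on an object; FORCE is the grip in N (left out, the last holds). Time passes only in rows, so rows that repeat a pose let the fingers close. It gives the time, the measured TCP pose, the force, the opening and the grip force at its end, in the units of the state.
- arm.observe(): the state, without advancing time (a new reading comes with each control period).
- arm.get_image(name): name is "scene" or "side" or "wrist"; returns the picture (420x560x3 uint8, red, green, blue); there is no depth.
- arm.get_calibration(name): a dict with "intrinsics" (3x3 intrinsics, pixels), "pose" (4x4, takes a point from camera to world coordinates). Camera axes: x right, y up, looking along -z (the intrinsics and any distortion apply to the point x, -y, -z); pixel columns grow to the right and rows downward; lengths in m; the calibration is good to about 2 mm. A picture is of the moment at which its call begins: read the wrist's pose just before it. get_calibration takes no time and is no camera call; for the wrist camera it gives the pose at the moment of the call.
- arm.sign_off(): hands the job in; it is judged then, once.
Trained networks look in the newest picture that a camera, given by its name, has taken for a name from the list of things; names that differ only in an ending like _2 or _b are one class to them, and where a whole thing is asked for, a point or a joint stands for the part that bears it (a point fixed in the world has none). Each returns a list of dicts, best first, with "conf" (0 to 1); they miss things now and then, are a little off and sometimes report something else, mostly with a low value. They report only what shows in the picture. A call takes as long as a camera call. They do not tell look-alikes from the thing itself.
- arm.look_for(camera, query): "point" ([row, column] in pixels, amid what is visible of it).
- arm.silhouettes(camera, query): "region" (420x560 bool, what is visible of it) and "point" ([row, column] in pixels, amid what is visible of it).
- arm.place_of(camera, query): "point" ([row, column] in pixels: a listed point, or the origin of a listed thing).
The state is a dict: "clock": time; "joints": joint angles; "dq": joint speeds; "joint_efforts": joint torques, N m; "position": TCP position; "ee_rot": TCP orientation; "force": force on the tool from outside, world axes, zero at the start; "ft_torque": the same for the moment, N m; "width": opening from 0.0 (shut) to 1.0 (fully open); "gripper_force": force on a finger pad.
Only numpy, scipy, OpenCV 4.12 (cv2) and the standard library are available. Lean on these libraries where they do the work, as an engineer would, in place of code of your own. Each camera call takes 0.05 s, during which the arm holds its last target. There are 200 camera calls.

### The job

Get the bur-block rack ready for the steriliser: take the safety ruler by its grip and, with its long edge, push the four bur blocks back until they stand in one straight line, flush against the rail, without shoving the rail out of place and without the gripper touching the blocks. Then press each of the four blue clips fully down over its block, firmly but without forcing it. Finish with the ruler lying flat on the counter, off the rack, and leave the dish, the bottle and the basket alone.

Things in the scene. Friction and masses are not known exactly. Their poses are not given: they have to be found in the camera images.
- rack: Steel plate fixed on the counter: from x = -75 to +100, 250 mm wide (y), 4 mm thick, open in front and at the sides. Origin: on the counter; x from the open front (robot's side) to the back. An aluminium rail stands across it along y, 18 mm thick, top 40 mm up (hinges 51 mm). It is clamped finger-tight with its front face anywhere from x = +38 to +62 mm; a push of some 14 N on it shifts it.
- block_a: Gold bur block, loose, 0.1 kg, 40 (own x) x 42 mm (y). Origin: centre of its underside; x to the rail. Back 16 mm: head 28 mm high; front 24 mm: step 16 mm high with bur tips up to 26 mm. Stands on the plate. Home, below clip a: back face on the rail, square to it, y = +84 mm in the rack's frame; starts 15 to 60 mm short of it, askew by up to 0.2 rad.
- block_b: Violet bur block, loose, 0.1 kg, 40 (own x) x 42 mm (y). Origin: centre of its underside; x to the rail. Back 16 mm: head 28 mm high; front 24 mm: step 16 mm high with bur tips up to 26 mm. Stands on the plate. Home, below clip b: back face on the rail, square to it, y = +28 mm in the rack's frame; starts 15 to 60 mm short of it, askew by up to 0.2 rad.
- block_c: Green bur block, loose, 0.1 kg, 40 (own x) x 42 mm (y). Origin: centre of its underside; x to the rail. Back 16 mm: head 28 mm high; front 24 mm: step 16 mm high with bur tips up to 26 mm. Stands on the plate. Home, below clip c: back face on the rail, square to it, y = -28 mm in the rack's frame; starts 15 to 60 mm short of it, askew by up to 0.2 rad.
- block_d: Red bur block, loose, 0.1 kg, 40 (own x) x 42 mm (y). Origin: centre of its underside; x to the rail. Back 16 mm: head 28 mm high; front 24 mm: step 16 mm high with bur tips up to 26 mm. Stands on the plate. Home, below clip d: back face on the rail, square to it, y = -84 mm in the rack's frame; starts 15 to 60 mm short of it, askew by up to 0.2 rad.
- clip_a (a joint): Hinge angle of blue clip a, rad: 0 = fully down (hard stop), starts 0.38 to 0.55. Press on its 24 mm wide thumb tab, 26 mm in front of the rail's face at rack y = +84 mm (6 mm in front of a home block's origin), top 42 mm high when down, 55 to 64 when up. Stiff friction hinge: 6 to 15 N moves it, no spring back; over 60 N is forcing it. Its hook clears a home block's head by 3 mm.
- clip_b (a joint): Hinge angle of blue clip b, rad: 0 = fully down (hard stop), starts 0.38 to 0.55. Press on its 24 mm wide thumb tab, 26 mm in front of the rail's face at rack y = +28 mm (6 mm in front of a home block's origin), top 42 mm high when down, 55 to 64 when up. Stiff friction hinge: 6 to 15 N moves it, no spring back; over 60 N is forcing it. Its hook clears a home block's head by 3 mm.
- clip_c (a joint): Hinge angle of blue clip c, rad: 0 = fully down (hard stop), starts 0.38 to 0.55. Press on its 24 mm wide thumb tab, 26 mm in front of the rail's face at rack y = -28 mm (6 mm in front of a home block's origin), top 42 mm high when down, 55 to 64 when up. Stiff friction hinge: 6 to 15 N moves it, no spring back; over 60 N is forcing it. Its hook clears a home block's head by 3 mm.
- clip_d (a joint): Hinge angle of blue clip d, rad: 0 = fully down (hard stop), starts 0.38 to 0.55. Press on its 24 mm wide thumb tab, 26 mm in front of the rail's face at rack y = -84 mm (6 mm in front of a home block's origin), top 42 mm high when down, 55 to 64 when up. Stiff friction hinge: 6 to 15 N moves it, no spring back; over 60 N is forcing it. Its hook clears a home block's head by 3 mm.
- ruler_grip (a point): Centre of the black grip of the loose safety ruler (0.22 kg), 20 mm above its underside. Blade: aluminium, 60 (own x) x 260 mm (y), 4 mm thick, lying flat. Grip: upright bar on the blade, 14 mm thick (x), 120 mm long (y), top 36 mm above the blade's underside. x points to the straight graduated working edge, 45 mm ahead of this point (rear edge 15 mm behind); z up.
- dish: Bystander: steel bowl, 90 mm across, 35 mm high; origin at the centre of its underside.
- bottle: Bystander: small amber bottle with a blue label, 36 mm across, 85 mm high; origin at the centre of its underside.
- basket: Bystander: grey plastic basket 85 x 85 x 65 mm with a few instruments in it (up to 105 mm high); origin at the centre of its underside.
Things that resemble listed ones, but are neither listed nor needed, are in the scene too. There is more than one size of the block_a; the one meant has the size given above. There is more than one size of the block_d; the one meant has the size given above.

How it is judged:
By the outcome, as a careful person would: the job done as asked, in the order asked, and still so for the second after the job is handed in, with the robot touching nothing.
It also fails if it takes over 72 s, if anything falls off the work surface, if the arm or the gripper's body presses on something with over 40 N, if the wrist force passes 120 N, or if a joint passes its speed limit or range.

## Working session

There is one attempt and no reset: what is moved stays moved. The work goes in short steps, Python scripts to look and compute and a shell command to move; the robot and the scene stay as the last step left them, time stands still between calls to the robot, and variables do not carry over. Pictures are saved under pics/ and viewed, at most 10 in all, crops included, and the job is handed in when it is done.

```bash
mkdir -p pics; ls
cat > h.py <<'E'
import numpy as np, cv2
from cell import arm
from scipy.spatial.transform import Rotation as R
def ray(cam,px,cal=None):
    c=cal or arm.get_calibration(cam); K=np.array(c["intrinsics"]);T=np.array(c["pose"])
    d=np.linalg.inv(K)@[px[1],px[0],1]; d=T[:3,:3]@[d[0],-d[1],-d[2]]
    return T[:3,3],d
def at(cam,px,z,cal=None):
    o,d=ray(cam,px,cal); return o+d*(z-o[2])/d[2]
def proj(cam,p,cal=None):
    c=cal or arm.get_calibration(cam); K=np.array(c["intrinsics"]);T=np.array(c["pose"])
    q=T[:3,:3].T@(np.array(p)-T[:3,3]); q=K@[q[0],-q[1],-q[2]]; return q[1]/q[2],q[0]/q[2]
def save(cam,n,crop=None,s=1):
    im=arm.get_image(cam)
    if crop: im=im[crop[0]:crop[1],crop[2]:crop[3]]
    im=cv2.resize(im,None,fx=s,fy=s,interpolation=cv2.INTER_CUBIC)
    cv2.imwrite(f"pics/{n}.png",im[:,:,::-1])
E
python3 - <<'E'
from h import *
np.set_printoptions(precision=3,suppress=True)
a=arm.get_image("scene");b=arm.get_image("side")
im=np.hstack([a,b]); cv2.imwrite("pics/a.png",cv2.resize(im,(800,300),interpolation=cv2.INTER_AREA)[:,:,::-1])
cv2.imwrite("pics/scene.png",cv2.resize(a,(800,600))[:,:,::-1])
cv2.imwrite("pics/side.png",cv2.resize(b,(800,600))[:,:,::-1])
s=arm.observe();print({k:np.round(v,3) for k,v in s.items()})
for cam in("scene","side"):
  print(cam,np.array(arm.get_calibration(cam)["pose"]),arm.get_calibration(cam)["intrinsics"])
  for q,z in [("rack",0),("block_a",.004),("block_b",.004),("block_c",.004),("block_d",.004),("ruler_grip",.02),("dish",0),("bottle",0),("basket",0),("clip_a",.05)]:
    for r in arm.place_of(cam,q): 
        if r["conf"]>.2:print(q,round(r["conf"],2),np.round(r["point"]),at(cam,r["point"],z))
E
```

```text
pics
{'clock': np.float64(0.1), 'joints': array([ 1.179,  0.435,  0.025,  1.574, -0.012,  1.134, -0.075]), 'dq': array([ 0.   , -0.001,  0.001, -0.001, -0.   , -0.002,  0.001]), 'joint_efforts': array([  0.003, -66.913,   0.988, -31.515,  -0.06 ,   0.037,   0.   ]), 'position': array([ 0.178, -0.599,  0.404]), 'ee_rot': array([-3.108, -0.452,  0.001]), 'force': array([ 0.021, -0.279,  0.003]), 'ft_torque': array([ 0.   , -0.044,  0.003]), 'gripper_force': np.float64(0.0), 'width': np.float64(1.002)}
scene [[-0.844 -0.393  0.366  0.878]
 [ 0.537 -0.628  0.564  0.465]
 [ 0.009  0.672  0.74   0.654]
 [ 0.     0.     0.     1.   ]] [[413.206   0.    280.908]
 [  0.    413.206 209.934]
 [  0.      0.      1.   ]]
rack 0.57 [230. 269.] [0.605 0.001 0.   ]
block_a 0.98 [339. 308.] [0.674 0.237 0.004]
block_a 0.78 [170. 318.] [ 0.416 -0.09   0.004]
block_a 0.73 [199. 248.] [ 0.6   -0.094  0.004]
block_a 0.72 [249. 298.] [0.585 0.075 0.004]
block_a 0.67 [215. 264.] [ 0.595 -0.037  0.004]
block_a 0.59 [162. 272.] [ 0.492 -0.17   0.004]
block_a 0.58 [233. 280.] [0.593 0.022 0.004]
block_a 0.55 
[... 922 characters left out ...]
_d 0.72 [249. 298.] [0.585 0.075 0.004]
block_d 0.67 [215. 264.] [ 0.595 -0.037  0.004]
block_d 0.59 [162. 272.] [ 0.492 -0.17   0.004]
block_d 0.58 [233. 280.] [0.593 0.022 0.004]
block_d 0.55 [290. 350.] [0.556 0.201 0.004]
ruler_grip 0.79 [134. 249.] [ 0.493 -0.275  0.02 ]
ruler_grip 0.44 [229. 267.] [0.615 0.009 0.02 ]
ruler_grip 0.44 [236. 279.] [0.604 0.037 0.02 ]
ruler_grip 0.28 [218. 263.] [ 0.608 -0.018  0.02 ]
dish 0.61 [322. 426.] [0.483 0.318 0.   ]
bottle 0.59 [233. 192.] [ 0.743 -0.075  0.   ]
basket 0.93 [169. 155.] [ 0.736 -0.298  0.   ]Traceback (most recent call last):
  File "<stdin>", line 11, in <module>
ValueError: it knows: basket, block, bottle, dish, rack, ruler_grip
```

View pics/scene.png

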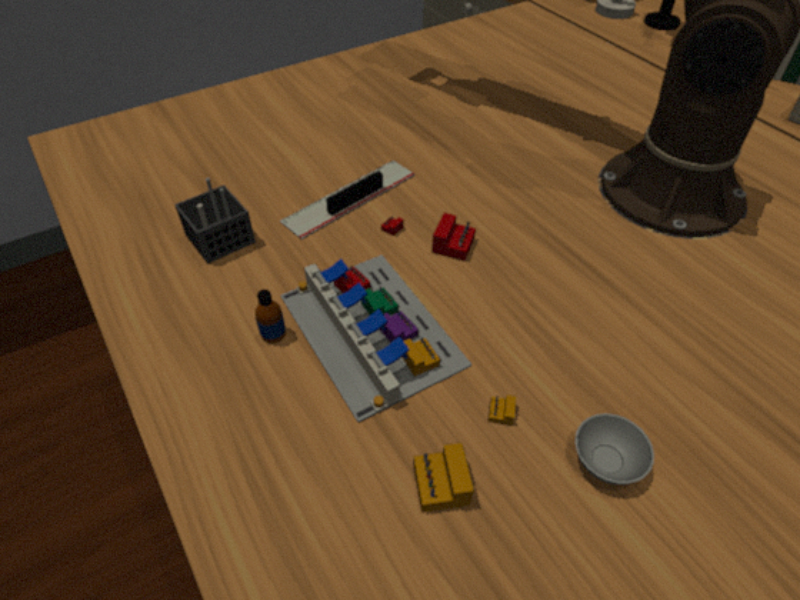

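View pics/side.png

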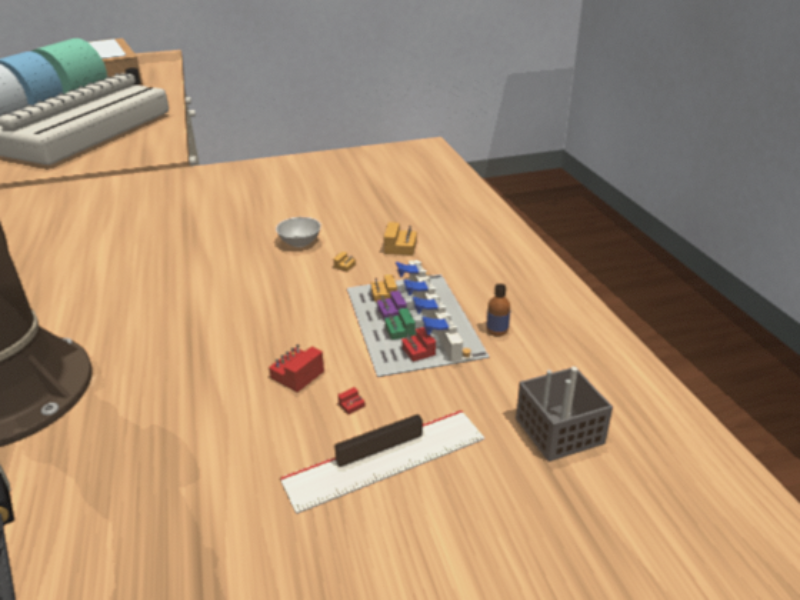

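The scene view shows the rack (800-px scale: corners 383,258 / 468,362 / 360,413 / 285,297). The blocks run red to gold in front of the rail. The ruler is at about 348,195, and the look-alike blocks stand off the rack. In the side view the ruler's graduated edge is the near one, from 297,508 to 484,436, facing away from the rack.

```bash
cat >> h.py <<'E'
np.set_printoptions(precision=4,suppress=True)
def go(p=None,yaw=None):
    "tool-axis shift for world displacement to TCP p (tool nominal)"
    s=arm.observe(); Rm=R.from_rotvec(s["ee_rot"]).as_matrix()
    print("tcp",s["position"],"toolx yaw",np.arctan2(Rm[1,0],Rm[0,0]),"tooly yaw",np.arctan2(Rm[1,1],Rm[0,1]),"t",s["clock"],"j7",s["joints"][6],"F",s["force"])
    if p is not None: print("shift",Rm.T@(np.array(p)-s["position"]))
E
python3 - <<'E'
from h import *
for cam,cs in (("side",[(282,478),(463,413),(484,436),(297,508)]),("scene",[(414,175),(395,163),(282,222),(300,235)])):
    P=[at(cam,(v*.7,u*.7),.004)[:2] for u,v in cs]; print(cam,"ruler",np.array(P),np.mean(P,0))
for cam,cs in (("scene",[(383,258),(468,362),(360,413),(285,297)]),("side",[(349,289),(443,277),(487,357),(379,374)])):
    P=[at(cam,(v*.7,u*.7),.004)[:2] for u,v in cs]; print(cam,"rack",np.array(P),np.mean(P,0))
print([np.round(r["point"]) for r in arm.place_of("side","ruler_grip") if r["conf"]>.2], [at("side",r["point"],.02) for r in arm.place_of("side","ruler_grip")if r["conf"]>.2])
go((.49,-.27,.404))
c=np.array(arm.get_calibration("wrist")["pose"]);s=arm.observe()
print(c, R.from_rotvec(s["ee_rot"]).as_matrix().T@(c[:3,3]-s["position"]))
E
```

```text
side ruler [[ 0.371  -0.2884]
 [ 0.6239 -0.2446]
 [ 0.635  -0.2932]
 [ 0.3818 -0.339 ]] [ 0.5029 -0.2913]
scene ruler [[ 0.3698 -0.2797]
 [ 0.3795 -0.3302]
 [ 0.6317 -0.2863]
 [ 0.6204 -0.2405]] [ 0.5004 -0.2842]
scene rack [[ 0.5329 -0.1213]
 [ 0.5409  0.1142]
 [ 0.7047  0.1054]
 [ 0.7003 -0.1269]] [ 0.6197 -0.0072]
side rack [[ 0.5423  0.1082]
 [ 0.7129  0.0968]
 [ 0.7013 -0.1405]
 [ 0.5348 -0.1314]] [ 0.6228 -0.0168]
[array([309., 264.]), array([204., 269.])] [array([ 0.4959, -0.2783,  0.02  ]), array([0.5943, 0.0574, 0.02  ])]
tcp [ 0.178  -0.5991  0.4047] toolx yaw 0.28868331001535413 tooly yaw -1.2821130163633656 t 0.65 j7 -0.07511499925463844 F [-1.2483 -0.1658 -0.4838]
shift [ 0.3928 -0.2267  0.0007]
[[ 0.2844  0.9295  0.2349  0.2419]
 [-0.9587  0.2757  0.0696 -0.5805]
 [-0.0001 -0.245   0.9695  0.3841]
 [ 0.      0.      0.      1.    ]] [0.0666 0.0003 0.0207]
```

```bash
python3 -m inch '0.2 -0.11 0.02 0 0.09; 0.2 -0.11 0.02 0 0.09; 0.2 -0.11 0.02 0 0.09; 0.2 -0.11 0.02 0 0.09; 0.2 -0.11 0.02 0 0.09' 15
python3 -m inch '0.2 -0.11 0.04 0.12 0.09; 0.2 -0.11 0.04 0.12 0.09; 0.2 -0.11 0.04 0.12 0.09; 0.2 -0.11 0.04 0.12 0.09; 0.2 -0.11 0.04 0.12 0.09'
python3 - <<'E'
from h import *
go((.499,-.273,.35)); save("wrist","w1")
for r in arm.place_of("wrist","ruler_grip"): print(r["conf"],r["point"],at("wrist",r["point"],.02))
r=arm.silhouettes("wrist","ruler_grip")[0]; m=r["region"]; ys,xs=np.nonzero(m)
P=np.array([at("wrist",(y,x),.004)[:2] for y,x in list(zip(ys,xs))[::7]]).astype(np.float32)
b=cv2.minAreaRect(P*1000);print(b, m.sum(), cv2.boxPoints(b))
E
```

```text
clock: 1.15
position: [0.3413, -0.4333, 0.3846]
ee_rot: [-3.107, -0.458, -0.002]
force: [0.3, -0.4, -0.0]
width: 0.979
gripper_force: 0.0
clock: 1.65
position: [0.5012, -0.2708, 0.3444]
ee_rot: [-3.129, -0.27, -0.002]
force: [-0.7, 0.0, 0.7]
width: 0.979
gripper_force: 0.0
tcp [ 0.5012 -0.2708  0.3444] toolx yaw 0.17238510089820946 tooly yaw -1.3984099394963332 t 1.65 j7 -1.0428461873136101 F [-0.69    0.0129  0.7252]
shift [-0.0025  0.0018 -0.0057]
0.97 [200.8, 284.2] [ 0.502 -0.276  0.02 ]Traceback (most recent call last):
  File "<stdin>", line 4, in <module>
IndexError: list index out of range
```

View pics/w1.png

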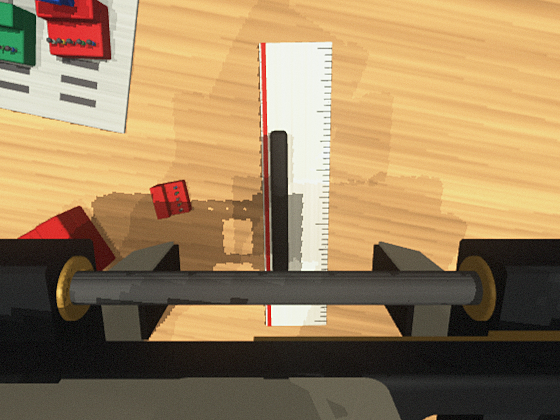

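The wrist view shows the ruler nearly aligned with the gripper: blade corners at (col,row) 261,43 / 331,42 / 327,325 / 266,326, black grip at columns 271–289 starting at row 131, ticks on the right edge. The gripper rod hides rows 270–305.

Run:
```python
from h import *
c=np.array([at("wrist",(v,u),.004)[:2] for u,v in [(261,43),(331,42),(327,325),(266,326)]]);print(c)
d=(c[0]+c[1]-c[2]-c[3])/2;y=np.arctan2(d[1],d[0]);print("yaw",y,"len",np.hypot(*d),np.hypot(*(c[0]+c[3]-c[1]-c[2]))/2)
ctr=c.mean(0); g=ctr+.015*np.array([-np.sin(y),np.cos(y)]);print("ctr",ctr,"grip",g)
print([at("wrist",(v,u),.036)[:2] for u,v in [(279,131),(271,140),(288,140),(273,265),(289,265)]])
go((*g,.159+.027))
```

```text
[[ 0.6228 -0.238 ]
 [ 0.6334 -0.2941]
 [ 0.3795 -0.3443]
 [ 0.368  -0.285 ]]
yaw 0.18887281258667346 len 0.25898727659021986 0.05876441517271256
ctr [ 0.5009 -0.2904] grip [ 0.4981 -0.2756]
[array([ 0.5572, -0.2643]), array([ 0.5494, -0.2593]), array([ 0.5517, -0.2724]), array([ 0.4464, -0.2788]), array([ 0.4487, -0.2922])]
tcp [ 0.5004 -0.272   0.3443] toolx yaw 0.1736262725901977 tooly yaw -1.3971698922136795 t 1.8 j7 -1.0392167664913907 F [-1.1414 -1.1934  1.0407]
shift [-0.0029  0.0034  0.1583]
```

```bash
python3 -m inch '-0.003 0.0035 0.05 -0.015 0.09; -0.003 0.0035 0.1 -0.015 0.09; -0.003 0.0035 0.135 -0.015 0.09; -0.003 0.0035 0.155 -0.015 0.09; -0.003 0.0035 0.157 -0.015 0.09'
python3 -m inch '0 0 0 0 0.005; 0 0 0 0 0.005; 0 0 0 0 0.005; 0 0 0 0 0.005; 0 0 0 0 0.005' 40
python3 -m inch '0 0 0 0 0.005; 0 0 0 0 0.005; 0 0 -0.02 0 0.005; 0 0 -0.05 0 0.005; 0 0 -0.05 0 0.005'
```

```text
clock: 2.3
position: [0.4945, -0.2791, 0.1854]
ee_rot: [-3.127, -0.285, 0.007]
force: [-0.6, 0.3, -0.4]
width: 0.978
gripper_force: 0.0
clock: 2.8
position: [0.4966, -0.2784, 0.1885]
ee_rot: [3.128, 0.288, 0.002]
force: [-0.0, -0.5, 0.6]
width: 0.594
gripper_force: 0.0
clock: 3.3
position: [0.4977, -0.2789, 0.241]
ee_rot: [3.126, 0.288, 0.007]
force: [-0.2, -0.2, 0.5]
width: 0.158
gripper_force: 0.0
```

```bash
python3 -m inch '0 0 0 0 0.05; 0 0 0 0 0.05; 0 0 0 0 0.05; 0 0 0 0 0.05; 0 0 0 0 0.05'
python3 - <<'E'
from h import *
go((.498,-.2757,.187)); save("wrist","w2")
E
```

```text
clock: 3.8
position: [0.4963, -0.2782, 0.2372]
ee_rot: [-3.128, -0.288, 0.001]
force: [0.2, -0.7, 0.3]
width: 0.525
gripper_force: 0.0
tcp [ 0.4963 -0.2782  0.2372] toolx yaw 0.1837323348301511 tooly yaw -1.3870643467351873 t 3.8 j7 -1.0390279458431428 F [ 0.2436 -0.651   0.2895]
shift [ 0.0022 -0.0022  0.0502]
```

View pics/w2.png

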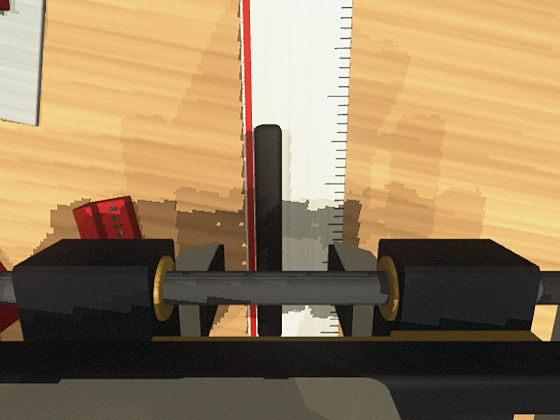

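The ruler stayed put on the counter, with its grip at columns 255–282 between the fingers. The fingers had not closed in time, so I'll descend and close again.

```bash
python3 -m inch '0.002 -0.002 0.03 0 0.05; 0.002 -0.002 0.05 0 0.05; 0.002 -0.002 0.05 0 0.05; 0.002 -0.002 0.05 0 0.005; 0.002 -0.002 0.05 0 0.005'
python3 -m inch '0 0 0 0 0.005; 0 0 0 0 0.005; 0 0 0 0 0.005; 0 0 0 0 0.005; 0 0 0 0 0.005' 40
```

```text
clock: 4.35
position: [0.4985, -0.2763, 0.1888]
ee_rot: [3.128, 0.288, 0.002]
force: [0.7, -0.6, 0.5]
width: 0.418
gripper_force: 0.0
clock: 4.85
position: [0.4982, -0.2758, 0.1882]
ee_rot: [3.128, 0.289, 0.001]
force: [-1.1, 2.0, 6.4]
width: 0.153
gripper_force: 40.0
```

```bash
python3 -m inch '0 0 -0.03 0 0.005; 0 0 -0.08 0 0.005; 0 0 -0.13 0 0.005; 0.01 -0.04 -0.15 0 0.005; 0.02 -0.09 -0.15 0 0.005'
python3 -m inch '0.01 -0.05 0 -0.14 0.005; 0.01 -0.1 0 -0.28 0.005; 0.01 -0.15 0 -0.42 0.005; 0.01 -0.177 0 -0.56 0.005; 0.01 -0.177 0 -0.70 0.005'
python3 -m inch '0 0 0 -0.14 0.005; 0 0 0 -0.28 0.005; 0 0 0 -0.42 0.005; 0 0 0 -0.56 0.005; 0 0 0 -0.65 0.005'
python3 - <<'E'
from h import *
go((.484,-.007,.34)); save("wrist","w3")
for r in arm.silhouettes("wrist","block"):
    print(round(r["conf"],2),np.round(r["point"]),at("wrist",r["point"],.02))
E
```

```text
clock: 5.35
position: [0.5021, -0.1863, 0.3413]
ee_rot: [3.125, 0.28, 0.01]
force: [2.0, 1.5, -2.9]
width: 0.148
gripper_force: 40.0
clock: 5.85
position: [0.4776, -0.0042, 0.3378]
ee_rot: [-2.83, -1.361, -0.001]
force: [0.1, -0.5, -3.4]
width: 0.148
gripper_force: 40.0
clock: 6.35
position: [0.4785, -0.0092, 0.3375]
ee_rot: [-2.256, -2.186, 0.001]
force: [0.2, -0.2, -1.9]
width: 0.15
gripper_force: 40.0
tcp [ 0.4785 -0.0092  0.3375] toolx yaw 1.5389774295894498 tooly yaw -0.03181905955024981 t 6.35 j7 -0.3187160134644409 F [ 0.1856 -0.1755 -1.9163]
shift [ 0.0024  0.0055 -0.0025]
0.89 [222. 408.] [ 0.5917 -0.0329  0.02  ]
0.81 [159. 419.] [0.5974 0.0199 0.02  ]
0.76 [ 87. 423.] [0.5976 0.0758 0.02  ]
```

View pics/w3.png

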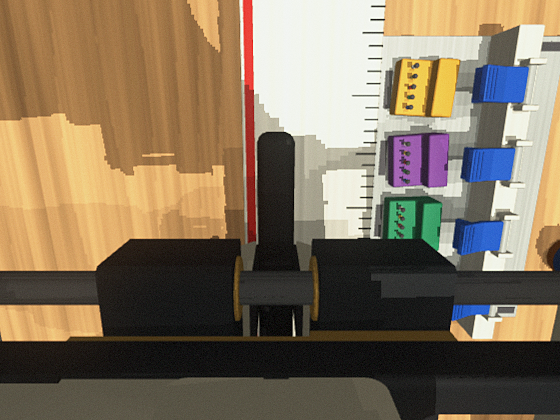

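The wrist view shows the ruler held, its tick edge running from about 384,5 to 371,240. Gold (427,87), violet (418,160) and green (412,220) stand to its right. The rail and blue tabs are at columns 455–540. The gripper hides red.

Run:
```python
import cv2
im=cv2.imread("pics/w3.png")[0:345,340:560]
cv2.imwrite("pics/w3z.png",cv2.resize(im,None,fx=1.73*1,fy=1.73,interpolation=cv2.INTER_CUBIC))
```

```text
(no output)
```

View pics/w3z.png

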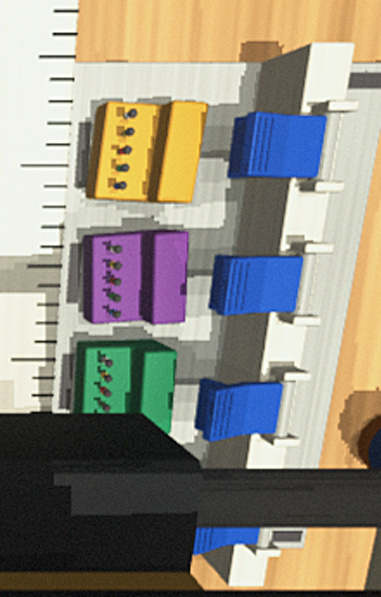

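Run:
```python
from h import *
def L(pts,z,crop=True):
    P=np.array([at("wrist",(v/1.73,u/1.73+340) if crop else (v,u),z)[:2] for u,v in pts])
    a,b=np.polyfit(P[:,1],P[:,0],1); print("x=%.4f%+.4f*y"%(b,a),"yaw",-a, P.round(4).tolist())
L([(311,43),(275,240),(262,330),(242,455),(228,588)],.040)
L([(354,43),(228+38,588)],.040)
L([(262,62),(222,250)],.004)
L([(75,62),(53,410)],.1555)
L([(244,10),(248,240)],.1555,0)
print("plate side edge",[at("wrist",(v/1.73,u/1.73+340),.004)[:2] for u,v in [(80,62),(250,60)]], "back edge");L([(370,150),(330,465)],.004)
print("tabs");[print(at("wrist",(v/1.73,u/1.73+340),.058)[:2]) for u,v in [(240,145),(220,285),(207,408)]]
print("block front"); L([(90,200),(98,102)],.02);L([(85,322),(83,232)],.02)
s=arm.observe();print(R.from_rotvec(s["ee_rot"]).as_matrix())
```

```text
x=0.6486+0.0381*y yaw -0.03810411064052649 [[0.6544, 0.1135], [0.6489, 0.0355], [0.6476, -0.0043], [0.6448, -0.0645], [0.645, -0.1361]]
x=0.6683+0.0307*y yaw -0.030711887423166016 [[0.6718, 0.1129], [0.6641, -0.1368]]
x=0.6416+0.1218*y yaw -0.1218074892345844 [[0.6554, 0.1137], [0.6451, 0.0289]]
x=0.5242+0.0321*y yaw -0.03214766466665482 [[0.527, 0.0876], [0.5242, 0.0009]]
x=0.4666+0.0388*y yaw -0.03879247219688697 [[0.4705, 0.0992], [0.4667, 0.0016]]
plate side edge [array([0.5718, 0.1168]), array([0.6498, 0.1148])] back edge
x=0.7122-0.0186*y yaw 0.018630476277996036 [[0.7109, 0.0733], [0.7139, -0.0877]]
tabs
[0.6201 0.0741]
[0.6174 0.0193]
[ 0.6167 -0.0341]
block front
x=0.5717+0.0419*y yaw -0.04188185579702731 [[0.574, 0.0552], [0.5758, 0.0971]]
x=0.5740-0.0622*y yaw 0.06221881976018137 [[0.5741, -0.0016], [0.5714, 0.0409]]
[[ 0.0361  0.9993 -0.0006]
 [ 0.9993 -0.0361 -0.0001]
 [-0.0001 -0.0006 -1.    ]]
```

Run:
```python
from h import *
for cam,q in (("side",(358,322)),("side",(348,324)),("side",(388,300)),("scene",(250,436)),("scene",(252,466)),("scene",(220,440))):
    p=(q[0]*.7,q[1]*.7); print(cam,q,at(cam,p,.0),at(cam,p,.04))
ims=arm.get_image("side"); hsv=cv2.cvtColor(ims,cv2.COLOR_RGB2HSV)
for r in arm.place_of("side","block"): print(round(r["conf"],2),np.round(r["point"]),at("side",r["point"],.004))
```

```text
side (358, 322) [ 0.4619 -0.0646  0.    ] [ 0.4557 -0.1152  0.04  ]
side (348, 324) [ 0.4694 -0.0409  0.    ] [ 0.4628 -0.0929  0.04  ]
side (388, 300) [ 0.4187 -0.1238  0.    ] [ 0.4152 -0.1707  0.04  ]
scene (250, 436) [ 0.4481 -0.0954  0.    ] [ 0.4744 -0.0612  0.04  ]
scene (252, 466) [ 0.4096 -0.0658  0.    ] [ 0.4383 -0.0334  0.04  ]
scene (220, 440) [ 0.3995 -0.1535  0.    ] [ 0.4288 -0.1156  0.04  ]
0.97 [247. 289.] [ 0.5983 -0.097   0.004 ]
0.83 [286. 245.] [ 0.4774 -0.1905  0.004 ]
0.81 [175. 280.] [0.6664 0.2155 0.004 ]
0.7 [218. 272.] [0.5916 0.0212 0.004 ]
0.68 [205. 269.] [0.5989 0.0794 0.004 ]
0.64 [259. 207.] [ 0.4186 -0.0871  0.004 ]
```

```bash
python3 -m inch '0 0.02 0.03 0 0.005; 0 0.02 0.07 0 0.005; 0 0.02 0.11 0 0.005; 0 0.02 0.132 0 0.005; 0 0.02 0.14 0 0.005'
python3 -m inch '0 0 0 0 0.005; 0 0.005 0 0 0.005; 0 0.01 0 0 0.005; 0 0.015 0 0 0.005; 0 0.015 0 0 0.005'
python3 - <<'E'
from h import *
go((.563,-.012,.196));save("side","s4",(180,280,200,360),5)
E
```

```text
clock: 7.05
position: [0.4978, -0.0098, 0.1955]
ee_rot: [-2.263, -2.176, 0.005]
force: [-0.1, 0.0, -2.3]
width: 0.151
gripper_force: 40.0
clock: 7.55
position: [0.5149, -0.0104, 0.1986]
ee_rot: [2.262, 2.178, 0.003]
force: [0.3, -0.5, -1.9]
width: 0.147
gripper_force: 40.0
tcp [ 0.5149 -0.0104  0.1986] toolx yaw 1.533066913503784 tooly yaw -0.037729922347084444 t 7.55 j7 -0.4608439045628292 F [ 0.3005 -0.5181 -1.919 ]
shift [0.0002 0.0481 0.0027]
```

View pics/s4.png

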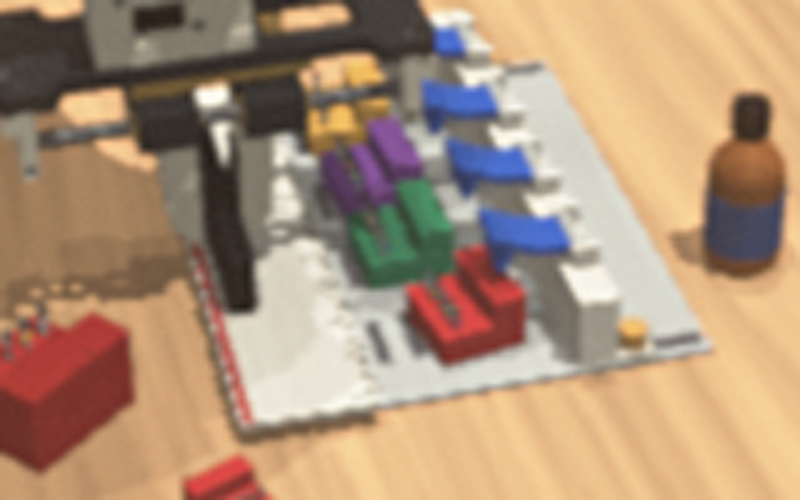

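The side view shows the ruler low over the plate, with its tick edge just short of the four blocks. Red is nearest the camera (465,315), the rail end is at 590,310, and the gripper body is clear above the tabs.

```bash
python3 -m inch '0 0.006 0 0 0.005; 0 0.012 0 0 0.005; 0 0.018 0 0 0.005; 0 0.024 0 0 0.005; 0 0.03 0 0 0.005'
python3 -m inch '0 0.002 0 0 0.005; 0 0.004 0 0 0.005; 0 0.006 0 0 0.005; 0 0.008 0 0 0.005; 0 0.008 0 0 0.005'
python3 - <<'E'
from h import *
go((.563,-.012,.196)); print(arm.observe()["ft_torque"])
E
```

```text
clock: 8.1
position: [0.5437, -0.0113, 0.1975]
ee_rot: [-2.261, -2.179, 0.002]
force: [-3.9, 0.8, 0.3]
width: 0.148
gripper_force: 40.0
clock: 8.6
position: [0.5521, -0.0118, 0.1977]
ee_rot: [2.262, 2.179, 0.001]
force: [-2.0, 0.6, -2.2]
width: 0.153
gripper_force: 40.0
tcp [ 0.5521 -0.0118  0.1977] toolx yaw 1.53356901963032 tooly yaw -0.03722733781069424 t 8.6 j7 -0.4386530114357774 F [-2.0067  0.5636 -2.1532]
shift [0.0002 0.0109 0.0017]
[-0.059   0.1677  0.1314]
```

```bash
python3 -m inch '0 0.001 0 0 0.005; 0 0.002 0 0 0.005; 0 0.003 0 0 0.005; 0 0.004 0 0 0.005; 0 0.005 0 0 0.005'
python3 -m inch '0 0.001 0 0 0.005; 0 0.002 0 0 0.005; 0 0.003 0 0 0.005;0 0.003 0 0 0.005'
python3 -c "
from h import *
print(arm.observe()['ft_torque'])"
```

```text
clock: 9.1
position: [0.5567, -0.0119, 0.1977]
ee_rot: [-2.262, -2.18, 0.0]
force: [-3.3, -0.0, -0.9]
width: 0.147
gripper_force: 40.0
clock: 9.5
position: [0.5599, -0.012, 0.1977]
ee_rot: [2.262, 2.18, 0.001]
force: [-2.7, -0.4, -2.5]
width: 0.153
gripper_force: 40.0
[0.0172 0.5027 0.0161]
```

```bash
python3 -m inch '0 0.0005 0 0 0.005; 0 0.001 0 0 0.005;0 0.001 0 0 0.005'
python3 -m inch '0 0.0005 0 0 0.005; 0 0.001 0 0 0.005;0 0.001 0 0 0.005'
python3 -c "
from h import *
print(arm.observe()['ft_torque'])"
```

```text
clock: 9.8
position: [0.5607, -0.012, 0.1977]
ee_rot: [2.262, 2.18, 0.0]
force: [-2.8, -0.8, -0.8]
width: 0.149
gripper_force: 40.0
clock: 10.1
position: [0.5618, -0.0121, 0.1977]
ee_rot: [2.262, 2.18, 0.0]
force: [-3.9, 0.2, -1.6]
width: 0.153
gripper_force: 40.0
[0.0321 0.5813 0.0469]
```

```bash
python3 -m inch '0 0.0005 0 0 0.005; 0 0.001 0 0 0.005;0 0.001 0 0 0.005'
python3 -m inch '0 0.0005 0 0 0.005; 0 0.0005 0 0 0.005'
python3 -c "
from h import *
print(arm.observe()['ft_torque'])
save('side','s5',(180,280,200,360),5)"
```

```text
clock: 10.4
position: [0.5628, -0.0121, 0.1977]
ee_rot: [2.262, 2.18, 0.0]
force: [-3.2, 0.1, -0.6]
width: 0.149
gripper_force: 40.0
clock: 10.6
position: [0.5632, -0.0121, 0.1977]
ee_rot: [2.262, 2.18, 0.0]
force: [-3.5, 0.3, -0.7]
width: 0.148
gripper_force: 40.0
[0.0383 0.699  0.079 ]
```

View pics/s5.png

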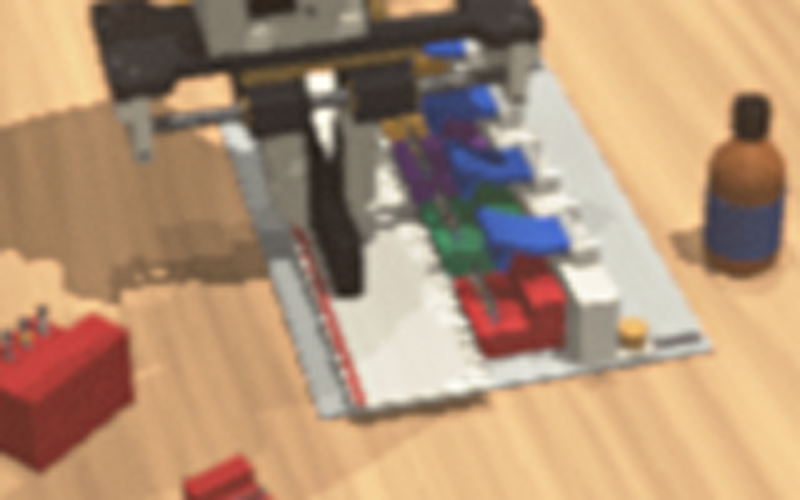

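The blocks are aligned along the ruler edge. Red's back (560,310) is at or within a millimetre or so of the rail (565,320), and the rail end has not moved.

```bash
for i in 1; do python3 -m inch '0 0.0005 0 0 0.005; 0 0.0005 0 0 0.005'; done
python3 -m inch '0 0.0005 0 0 0.005; 0 0.0005 0 0 0.005'
python3 -c "
from h import *
print(arm.observe()['ft_torque'])"
```

```text
clock: 10.85
position: [0.5637, -0.0122, 0.1977]
ee_rot: [2.262, 2.18, -0.0]
force: [-3.5, -0.5, -0.2]
width: 0.151
gripper_force: 40.0
clock: 11.05
position: [0.5639, -0.0122, 0.1977]
ee_rot: [-2.262, -2.18, 0.001]
force: [-5.6, 0.1, -0.3]
width: 0.154
gripper_force: 40.0
[-0.0189  0.9741  0.1391]
```

```bash
python3 -m inch '0 0.0005 0 0 0.005; 0 0.0005 0 0 0.005'
python3 -c "
from h import *
print(arm.observe()['ft_torque'])"
```

```text
clock: 11.25
position: [0.5641, -0.0122, 0.1976]
ee_rot: [-2.261, -2.179, 0.002]
force: [-6.7, 0.2, 2.4]
width: 0.147
gripper_force: 40.0
[0.023  1.2069 0.1099]
```

```bash
python3 -m inch '0 0.0005 0 0 0.005; 0 0.0005 0 0 0.005;0 0.0005 0 0 0.005'
python3 -c "
from h import *
print(arm.observe()['ft_torque'])"
```

```text
clock: 11.55
position: [0.5643, -0.0122, 0.1975]
ee_rot: [-2.261, -2.179, 0.003]
force: [-7.5, 0.4, 2.2]
width: 0.15
gripper_force: 40.0
[0.0516 1.5252 0.0807]
```

```bash
python3 -m inch '0 0.0004 0 0 0.005; 0 0.0004 0 0 0.005;0 0.0004 0 0 0.005'
python3 -c "
from h import *
print(arm.observe()['ft_torque'])"
```

```text
clock: 11.85
position: [0.5644, -0.0122, 0.1974]
ee_rot: [-2.261, -2.179, 0.004]
force: [-7.8, 0.0, 2.4]
width: 0.148
gripper_force: 40.0
[0.0777 1.803  0.0781]
```

```bash
python3 -m inch '0 -0.01 0 0 0.005; 0 -0.03 0 0 0.005; 0 -0.05 -0.03 0 0.005; 0 -0.08 -0.08 0 0.005; 0 -0.1 -0.13 0 0.005'
python3 -m inch '0 -0.01 -0.02 0 0.005; 0 -0.01 -0.02 0 0.005'
python3 - <<'E'
from h import *
go((.4776,-.004,.338))
a=arm.get_image("wrist")[0:345,360:560]; b=arm.get_image("side")[195:265,255:345]
a=cv2.resize(a,None,fx=1.73,fy=1.73,interpolation=cv2.INTER_CUBIC); b=cv2.resize(b,(440,342),interpolation=cv2.INTER_CUBIC)
b=np.vstack([b,np.zeros((a.shape[0]-342,440,3),np.uint8)])
cv2.imwrite("pics/c6.png",np.hstack([a,b])[:,:,::-1])
E
```

```text
clock: 12.35
position: [0.4689, -0.0086, 0.3173]
ee_rot: [-2.262, -2.18, 0.001]
force: [1.3, -0.9, -1.3]
width: 0.153
gripper_force: 40.0
clock: 12.55
position: [0.4603, -0.008, 0.3398]
ee_rot: [2.258, 2.176, 0.007]
force: [1.1, -0.0, -2.6]
width: 0.149
gripper_force: 40.0
tcp [ 0.4603 -0.008   0.3398] toolx yaw 1.5335817466193005 tooly yaw -0.03720974462793258 t 12.55 j7 -0.325664789640852 F [ 1.0688 -0.0388 -2.5594]
shift [0.0046 0.0171 0.0019]
```

View pics/c6.png

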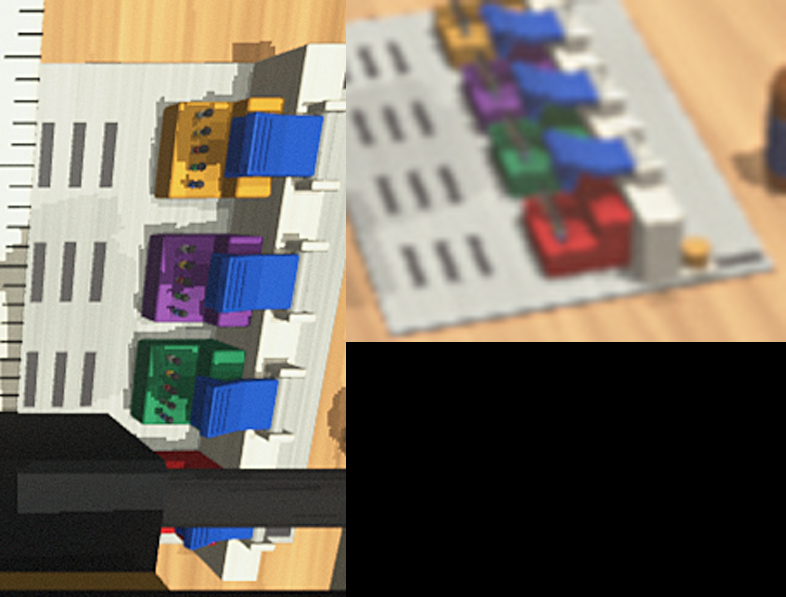

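All four blocks stand in a line at the rail. In the wrist crop the fronts are at gold 158–168, violet 143–152 and green 131–138. In the side crop red's back touches the rail end near 630,225.

Run:
```python
from h import *
f=lambda u,v,z:at("wrist",(v/1.73,u/1.73+360),z)[:2]
for n,p in dict(a=[(168,105),(158,197)],b=[(152,235),(143,320)],c=[(138,340),(131,422)]).items():
    P=[f(*q,.004) for q in p]; print(n,P,[x-(.6486+.037*y) for x,y in P])
print("rail",[f(*q,.04) for q in [(306,43),(262,290),(240,440),(224,580)]])
print("tabs front edge", [f(*q,.058) for q in [(227,178),(228,112),(208,310),(216,252),(192,428),(200,380)]])
go((.498,-.276,.338))
```

```text
a [array([0.6132, 0.0966]), array([0.6119, 0.0551])] [np.float64(-0.039018375381824066), np.float64(-0.03877493720230263)]
b [array([0.6104, 0.0371]), array([ 0.6092, -0.0051])] [np.float64(-0.03958763696320744), np.float64(-0.03924954761320898)]
c [array([ 0.6074, -0.0154]), array([ 0.6069, -0.0596])] [np.float64(-0.0406420548691343), np.float64(-0.03944751340401309)]
rail [array([0.6498, 0.1134]), array([0.6442, 0.0136]), array([ 0.6425, -0.0572]), array([ 0.643 , -0.1318])]
tabs front edge [array([0.6131, 0.0617]), array([0.6108, 0.0863]), array([0.6109, 0.0089]), array([0.6117, 0.0328]), array([ 0.6092, -0.0433]), array([ 0.6105, -0.0215])]
tcp [ 0.4606 -0.0085  0.3369] toolx yaw 1.5331304175253146 tooly yaw -0.03766489912768374 t 12.65 j7 -0.3266677260385487 F [-0.6289 -0.0233 -2.4484]
shift [-0.2659  0.0474 -0.0009]
```

```bash
python3 -m inch '-0.05 0.01 0 0.14 0.005; -0.1 0.02 0 0.28 0.005; -0.15 0.03 0 0.42 0.005; -0.2 0.04 0 0.56 0.005; -0.24 0.047 0 0.7 0.005'
python3 - <<'E'
from h import *
go((.498,-.276,.338))
E
```

```text
clock: 13.15
position: [0.4986, -0.2528, 0.3346]
ee_rot: [-2.876, -1.262, 0.003]
force: [0.5, 0.1, -1.8]
width: 0.151
gripper_force: 40.0
tcp [ 0.4986 -0.2528  0.3346] toolx yaw 0.8269297655499003 tooly yaw -0.7438680061770943 t 13.15 j7 -0.4861426957307702 F [ 0.5151  0.1461 -1.7926]
shift [-0.0175  0.0152 -0.0034]
```

```bash
python3 -m inch '-0.018 0.016 0 0.14 0.005; -0.018 0.016 0 0.28 0.005; -0.018 0.016 0 0.42 0.005; -0.018 0.016 0 0.56 0.005; -0.018 0.016 0 0.64 0.005'
python3 -m inch '0 0 0.04 0 0.005; 0 0 0.08 0 0.005; 0 0 0.12 0 0.005; 0 0 0.135 0 0.005; 0 0 0.14 0 0.005'
python3 -c "
from h import *
go((.498,-.276,.188))"
```

```text
clock: 13.65
position: [0.4985, -0.2742, 0.3344]
ee_rot: [-3.127, -0.295, 0.004]
force: [0.5, 0.2, -1.8]
width: 0.15
gripper_force: 40.0
clock: 14.15
position: [0.4972, -0.2735, 0.1925]
ee_rot: [-3.124, -0.304, 0.008]
force: [-0.5, -0.5, -1.9]
width: 0.151
gripper_force: 40.0
tcp [ 0.4972 -0.2735  0.1925] toolx yaw 0.19410737937983574 tooly yaw -1.376703864645116 t 14.15 j7 -1.0380157845214621 F [-0.4533 -0.5391 -1.8762]
shift [0.0003 0.0026 0.0045]
```

```bash
python3 -m inch '0 0 0.001 0 0.005; 0 0 0.002 0 0.005; 0 0 0.003 0 0.005; 0 0 0.003 0 0.005'
python3 -c "
from h import *
go((.498,-.276,.188))"
```

```text
clock: 14.55
position: [0.4985, -0.2741, 0.1944]
ee_rot: [3.126, 0.304, 0.002]
force: [-0.3, 0.4, -2.1]
width: 0.152
gripper_force: 40.0
tcp [ 0.4985 -0.2741  0.1944] toolx yaw 0.19366719495524357 tooly yaw -1.3771304437962872 t 14.55 j7 -1.0381052120510659 F [-0.3129  0.4391 -2.0922]
shift [-0.0009  0.0017  0.0064]
```

```bash
python3 -m inch '0 0 0.002 0 0.005; 0 0 0.003 0 0.005; 0 0 0.004 0 0.005; 0 0 0.005 0 0.005; 0 0 0.005 0 0.005'
python3 -c "
from h import *
go((.498,-.276,.188))"
```

```text
clock: 15.05
position: [0.4981, -0.2739, 0.1885]
ee_rot: [-3.127, -0.304, 0.0]
force: [0.4, -0.5, -1.4]
width: 0.146
gripper_force: 40.0
tcp [ 0.4981 -0.2739  0.1885] toolx yaw 0.19370033334258302 tooly yaw -1.377096011093444 t 15.05 j7 -1.0390932823702845 F [ 0.4221 -0.5215 -1.3575]
shift [-0.0005  0.002   0.0005]
```

Just above the counter now: lower 1 mm, open slowly, then lift.

```bash
python3 -m inch '0 0 0.001 0 0.005; 0 0 0.001 0 0.005; 0 0 0.001 0 0.03; 0 0 0.001 0 0.045; 0 0 0.001 0 0.045'
python3 -m inch '0 0 0 0 0.045; 0 0 0 0 0.045; 0 0 -0.01 0 0.045; 0 0 -0.05 0 0.045; 0 0 -0.1 0 0.045'
python3 -m inch '0 0 -0.03 0 0.0; 0 0 -0.03 0 0.0; 0 0 -0.03 0 0.0; 0 0 -0.03 0 0.0; 0 0 -0.03 0 0' 20
python3 - <<'E'
from h import *
# tabs: rack yaw -.037, rail front x=.6486+.037y; y centre
t=-.037; ry=np.array([-np.sin(t),np.cos(t)]); rx=np.array([np.cos(t),np.sin(t)])
F=np.array([.6482,-.0105])
for n,y in zip("abcd",(.084,.028,-.028,-.084)): print(n, F+ry*y-.026*rx)
go((*(F+ry*-.084-.026*rx),.29))
r=arm.place_of("side","ruler_grip");print([(round(q["conf"],2),at("side",q["point"],.02)) for q in r])
E
```

```text
clock: 15.55
position: [0.4983, -0.274, 0.1877]
ee_rot: [3.127, 0.304, 0.0]
force: [-0.7, -0.3, -0.3]
width: 0.362
gripper_force: 0.0
clock: 16.05
position: [0.4974, -0.2736, 0.2877]
ee_rot: [-3.125, -0.304, 0.006]
force: [0.9, -0.8, 1.3]
width: 0.493
gripper_force: 0.0
clock: 16.55
position: [0.4977, -0.2738, 0.3164]
ee_rot: [-3.126, -0.304, 0.003]
force: [0.6, -0.1, -0.7]
width: 0.106
gripper_force: 0.0
a [0.6253 0.0744]
b [0.6233 0.0184]
c [ 0.6212 -0.0375]
d [ 0.6191 -0.0935]
tcp [ 0.4977 -0.2738  0.3164] toolx yaw 0.19372169755813756 tooly yaw -1.3770773214208456 t 16.55 j7 -1.0148083044334373 F [ 0.6162 -0.1269 -0.692 ]
shift [ 0.1539 -0.1535  0.0263]
[(0.76, array([0.4921, 0.2537, 0.02  ]))]
```

```bash
python3 -m inch '0.154 -0.1535 0.02 0.12 0; 0.154 -0.1535 0.02 0.231 0; 0.154 -0.1535 0.02 0.231 0; 0.154 -0.1535 0.02 0.231 0; 0.154 -0.1535 0.02 0.231 0'
python3 -m inch '0 0 0 0 0; 0 0 0 0 0'
python3 - <<'E'
from h import *
go((.6191,-.0935,.245))
a=arm.get_image("wrist"); b=arm.get_image("side")[170:270,250:370]
b=cv2.resize(b,(504,420),interpolation=cv2.INTER_CUBIC); im=np.hstack([a[:,130:430],b[:, :500]])
cv2.imwrite("pics/c7.png",im[:,:,::-1])
E
```

```text
clock: 17.1
position: [0.6218, -0.0874, 0.2962]
ee_rot: [-3.138, 0.048, 0.001]
force: [0.3, 0.3, -0.5]
width: 0.001
gripper_force: 0.0
clock: 17.3
position: [0.6193, -0.0943, 0.2967]
ee_rot: [3.14, -0.058, -0.003]
force: [-0.8, -0.3, 0.0]
width: 0.003
gripper_force: 0.0
tcp [ 0.6193 -0.0943  0.2967] toolx yaw -0.03717796518349121 tooly yaw -1.6079727769570336 t 17.3 j7 -1.5744125502288948 F [-0.7774 -0.291   0.0284]
shift [-0.0002 -0.0008  0.0517]
```

View pics/c7.png

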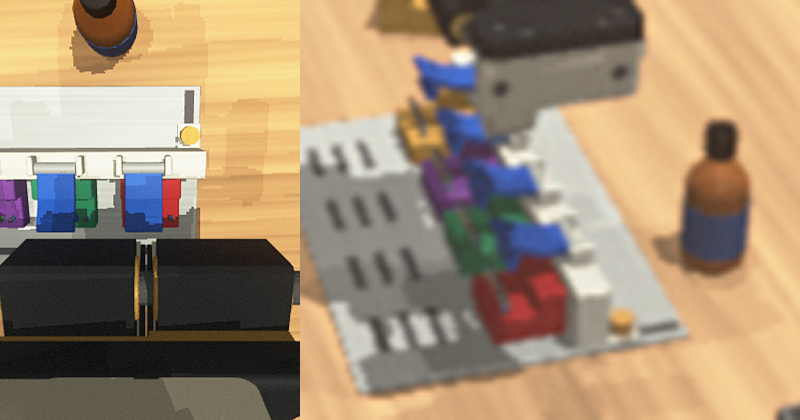

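Tab d is centred under the closed fingers (tab columns 122–162, gripper centre 146), and the side crop shows red still flush. I'm pressing d first.

```bash
python3 -m inch '0 0 0.03 0 0; 0 0 0.045 0 0; 0 0 0.05 0 0; 0 0 0.053 0 0; 0 0 0.056 0 0'
python3 -m inch '0 0 0.003 0 0; 0 0 0.006 0 0; 0 0 0.009 0 0; 0 0 0.012 0 0; 0 0 0.015 0 0'
```

```text
clock: 17.9
position: [0.62, -0.0941, 0.2421]
ee_rot: [3.141, -0.059, 0.001]
force: [1.5, 0.6, 0.3]
width: 0.004
gripper_force: 0.0
clock: 18.4
position: [0.6192, -0.0937, 0.2268]
ee_rot: [3.141, -0.059, -0.002]
force: [-3.9, -0.3, 5.1]
width: 0.004
gripper_force: 2.5
```

```bash
python3 -m inch '0 0 0.002 0 0; 0 0 0.003 0 0; 0 0 0.004 0 0; 0 0 0.005 0 0'
python3 -m inch '0 0 0.001 0 0; 0 0 0.002 0 0; 0 0 0.002 0 0'
```

```text
clock: 18.8
position: [0.6197, -0.0937, 0.2217]
ee_rot: [3.141, -0.059, 0.0]
force: [-3.3, 1.1, 5.2]
width: 0.003
gripper_force: 2.2
clock: 19.1
position: [0.6198, -0.0937, 0.2201]
ee_rot: [3.141, -0.059, 0.0]
force: [-5.1, 0.3, 9.5]
width: 0.004
gripper_force: 4.4
```

```bash
python3 -m inch '0 0 0.0005 0 0; 0 0 0.001 0 0; 0 0 0.001 0 0'
python3 -m inch '0 0 0.0005 0 0; 0 0 0.001 0 0; 0 0 0.001 0 0'
```

```text
clock: 19.4
position: [0.6198, -0.0938, 0.2198]
ee_rot: [3.141, -0.059, 0.001]
force: [-8.2, -0.5, 16.8]
width: 0.008
gripper_force: 8.3
clock: 19.7
position: [0.6198, -0.0938, 0.2196]
ee_rot: [3.141, -0.059, 0.001]
force: [-10.7, 0.3, 24.8]
width: 0.007
gripper_force: 11.9
```

```bash
python3 -m inch '0 0 -0.02 0 0; 0 0 -0.04 0 0; 0.001 -0.03 -0.04 0 0; 0.001 -0.056 -0.04 0 0; 0.001 -0.056 -0.04 0 0'
python3 -c "
from h import *
go((.6212,-.0375,.2567))"
python3 -m inch '0 0 0.01 0 0; 0 0 0.014 0 0; -0.0005 0 0.018 0 0; -0.001 0 0.022 0 0; -0.0015 0 0.026 0 0'
python3 -m inch '-0.0005 0 0.003 0 0; -0.001 0 0.006 0 0; -0.0015 0 0.009 0 0; -0.002 0 0.011 0 0;-0.002 0 0.011 0 0'
```

```text
clock: 20.2
position: [0.6236, -0.0326, 0.2578]
ee_rot: [-3.138, 0.049, -0.003]
force: [1.0, 0.7, 0.0]
width: 0.004
gripper_force: 0.0
tcp [ 0.6236 -0.0326  0.2578] toolx yaw -0.03146931935625007 tooly yaw -1.6022588694613247 t 20.2 j7 -1.6715733226947647 F [0.9915 0.6853 0.0135]
shift [-0.0023  0.005   0.0011]
clock: 20.7
position: [0.6207, -0.0389, 0.2313]
ee_rot: [3.14, -0.061, -0.003]
force: [-4.2, -1.2, 5.5]
width: 0.0
gripper_force: 2.8
clock: 21.2
position: [0.6195, -0.038, 0.2205]
ee_rot: [3.141, -0.059, 0.001]
force: [-0.3, 0.4, -0.0]
width: 0.005
gripper_force: 0.0
```

```bash
python3 -m inch '0 0 0.0005 0 0; 0 0 0.001 0 0; 0 0 0.001 0 0'
python3 -m inch '0 0 0.0005 0 0; 0 0 0.001 0 0; 0 0 0.001 0 0'
```

```text
clock: 21.5
position: [0.6196, -0.0376, 0.2202]
ee_rot: [3.141, -0.059, 0.001]
force: [-1.2, -2.3, 7.1]
width: 0.003
gripper_force: 3.6
clock: 21.8
position: [0.6196, -0.0377, 0.2199]
ee_rot: [3.141, -0.059, 0.002]
force: [-4.9, -3.0, 13.5]
width: 0.007
gripper_force: 7.2
```

```bash
python3 -m inch '-0.0005 0 0.0005 0 0; -0.0005 0 0.0015 0 0; -0.0005 0 0.0015 0 0'
python3 -m inch '0 0 -0.02 0 0; 0 0 -0.04 0 0; 0.003 -0.03 -0.04 0 0; 0.003 -0.056 -0.04 0 0; 0.003 -0.056 -0.04 0 0'
python3 -m inch '0 0 0 0 0; 0 0 0.01 0 0; 0 0 0.014 0 0; -0.0005 0 0.018 0 0; -0.001 0 0.022 0 0'
python3 -c "
from h import *
go((.6233,.0184,.2201))"
```

```text
clock: 22.1
position: [0.6194, -0.0376, 0.2195]
ee_rot: [3.141, -0.059, 0.004]
force: [-5.5, -2.2, 22.7]
width: 0.0
gripper_force: 11.7
clock: 22.6
position: [0.624, 0.024, 0.2572]
ee_rot: [-3.137, 0.048, -0.001]
force: [0.2, 0.4, 0.2]
width: 0.004
gripper_force: 0.0
clock: 23.1
position: [0.6228, 0.0175, 0.2347]
ee_rot: [3.141, -0.06, -0.001]
force: [-3.4, -1.5, 5.2]
width: 0.002
gripper_force: 2.9
tcp [0.6228 0.0175 0.2347] toolx yaw -0.03827787539829614 tooly yaw -1.6090739145433577 t 23.1 j7 -1.7635657222882781 F [-3.4388 -1.4787  5.1813]
shift [ 0.0005 -0.0009  0.0146]
```

Clip c is down (22.7 N against the stop). Clip b is moving next.

```bash
python3 -m inch '-0.0005 0 0.004 0 0; -0.001 0 0.008 0 0; -0.0015 0 0.011 0 0; -0.002 0 0.0135 0 0;-0.002 0 0.0145 0 0'
python3 -m inch '0 0 0.0005 0 0; 0 0 0.001 0 0; 0 0 0.001 0 0'
```

```text
clock: 23.6
position: [0.621, 0.0178, 0.2205]
ee_rot: [3.14, -0.06, 0.0]
force: [-2.0, -3.3, 4.9]
width: 0.002
gripper_force: 2.4
clock: 23.9
position: [0.621, 0.0178, 0.2202]
ee_rot: [3.14, -0.059, 0.001]
force: [-3.1, -3.6, 8.2]
width: 0.005
gripper_force: 4.0
```

```bash
python3 -m inch '0 0 0.0005 0 0; 0 0 0.001 0 0; 0 0 0.001 0 0'
```

```text
clock: 24.2
position: [0.621, 0.0179, 0.2198]
ee_rot: [3.14, -0.059, 0.001]
force: [-6.0, -3.8, 15.0]
width: 0.01
gripper_force: 7.6
```

```bash
python3 -m inch '-0.0005 0 0.0005 0 0; -0.0005 0 0.0012 0 0; -0.0005 0 0.0012 0 0'
python3 -m inch '0 0 -0.02 0 0; 0 0 -0.04 0 0; 0.004 -0.03 -0.04 0 0; 0.004 -0.056 -0.04 0 0; 0.004 -0.056 -0.04 0 0'
python3 -m inch '0 0 0 0 0; 0 0 0.01 0 0; 0 0 0.014 0 0; -0.0005 0 0.018 0 0; -0.001 0 0.022 0 0'
python3 -c "
from h import *
go((.6253,.0744,.2201))"
```

```text
clock: 24.5
position: [0.6209, 0.0179, 0.2195]
ee_rot: [3.141, -0.06, 0.003]
force: [-7.1, -4.4, 22.9]
width: 0.005
gripper_force: 11.2
clock: 25.0
position: [0.6264, 0.0799, 0.2575]
ee_rot: [-3.137, 0.049, -0.001]
force: [0.4, 1.1, 0.0]
width: 0.003
gripper_force: 0.0
clock: 25.5
position: [0.6251, 0.0733, 0.235]
ee_rot: [3.14, -0.06, -0.002]
force: [-4.8, -1.1, 6.1]
width: 0.006
gripper_force: 3.1
tcp [0.6251 0.0733 0.235 ] toolx yaw -0.038407505004582454 tooly yaw -1.6092025585319591 t 25.5 j7 -1.8513387509978325 F [-4.8152 -1.1029  6.1452]
shift [ 0.0002 -0.0011  0.0149]
```

```bash
python3 -m inch '-0.0005 0 0.004 0 0; -0.001 0 0.008 0 0; -0.0015 0 0.011 0 0; -0.002 0 0.0135 0 0;-0.002 0 0.0145 0 0'
python3 -m inch '0 0 0.0005 0 0; 0 0 0.001 0 0; 0 0 0.001 0 0'
```

```text
clock: 26.0
position: [0.6236, 0.0737, 0.2208]
ee_rot: [3.14, -0.06, 0.0]
force: [-1.4, -1.8, 4.7]
width: 0.006
gripper_force: 2.3
clock: 26.3
position: [0.6237, 0.074, 0.2202]
ee_rot: [3.141, -0.059, 0.001]
force: [-2.9, -3.2, 5.0]
width: 0.004
gripper_force: 2.9
```

```bash
python3 -m inch '0 0 0.0005 0 0; 0 0 0.001 0 0; 0 0 0.001 0 0'
```

```text
clock: 26.6
position: [0.6237, 0.074, 0.22]
ee_rot: [3.141, -0.059, 0.001]
force: [-4.4, -3.3, 12.4]
width: 0.002
gripper_force: 6.4
```

```bash
python3 -m inch '-0.0005 0 0.0005 0 0; -0.0005 0 0.0014 0 0; -0.0005 0 0.0014 0 0'
python3 -m inch '0 0 -0.02 0 0; 0 0 -0.06 0 0; -0.03 0 -0.1 0 0; -0.08 0 -0.12 0 0; -0.13 0 -0.12 0 0'
python3 -m inch '-0.04 0 0 0 0; -0.04 0 0 0 0; -0.04 0 0 0 0'
python3 - <<'E'
from h import *
go()
# rail front line & block fronts & clip tabs from the wrist picture, by colour
a=arm.get_image("wrist"); hsv=cv2.cvtColor(a,cv2.COLOR_RGB2HSV)
R_={"blue":(105,130,.042),"green":(65,90,.004),"violet":(135,155,.004),"gold":(18,26,.004),"red":(0,4,.004)}
for n,(l,h,z) in R_.items():
    m=cv2.inRange(hsv,(l,150,60),(h,255,255)); k,lab,st,ce=cv2.connectedComponentsWithStats(m)
    for i in range(1,k):
        if st[i,4]>150:
            x,y,w,hh,ar=st[i]; p=at("wrist",(y+hh,x),z)[:2]; q=at("wrist",(y+hh,x+w),z)[:2]
            print(n,st[i],"front",(p+q)/2,"width",np.hypot(*(p-q)).round(4))
for r in arm.place_of("side","ruler_grip")+arm.place_of("scene","ruler_grip"): print("ruler",round(r["conf"],2),np.round(r["point"]))
# expected tab-front pixels when up/down, vs blue extents, side & scene
E
```

```text
clock: 26.9
position: [0.6235, 0.074, 0.2195]
ee_rot: [3.141, -0.059, 0.003]
force: [-6.1, -4.7, 21.3]
width: 0.004
gripper_force: 10.5
clock: 27.4
position: [0.4968, 0.0799, 0.34]
ee_rot: [-3.139, 0.058, -0.01]
force: [-0.6, 0.0, 0.9]
width: 0.006
gripper_force: 0.0
clock: 27.7
position: [0.4566, 0.0811, 0.3379]
ee_rot: [-3.14, 0.057, -0.003]
force: [0.9, 0.5, 0.6]
width: 0.008
gripper_force: 0.0
tcp [0.4566 0.0811 0.3379] toolx yaw -0.036124387263395695 tooly yaw -1.606919374923857 t 27.7 j7 -1.9318062481433271 F [0.9216 0.5183 0.6223]
gold [  95   57   58   56 1494] front [0.534  0.2057] width 0.0486
gold [264 256   6  65 271] front [0.3354 0.0944] width 0.0058
gold [283 256   5  65 247] front [0.3348 0.0765] width 0.0048
gold [ 104  331  320   10 1938] front [0.3136 0.0984] width 0.3142
gold [ 44 336  59   5 165] front [0.3204 0.2854] width 0.058
red [ 423  186  114   85 5230] front [ 0.3802 -0.1061] width 0.1061
ruler 0.67 [312. 265.]
ruler 0.79 [134. 249.]
ruler 0.44 [229. 267.]
ruler 0.44 [236. 279.]
ruler 0.28 [218. 263.]
```

```bash
python3 -m inch '0.04 0.045 -0.03 0 0; 0.08 0.09 -0.06 0 0; 0.08 0.09 -0.06 0 0;0.08 0.09 -0.06 0 0'
python3 - <<'E'
from h import *
go()
a=arm.get_image("wrist"); hsv=cv2.cvtColor(a,cv2.COLOR_RGB2HSV)
R_={"blue":(105,125,.042),"green":(65,90,.004),"violet":(130,160,.004),"gold":(16,26,.004),"red":(0,4,.004)}
for n,(l,h,z) in R_.items():
    m=cv2.inRange(hsv,(l,150,50),(h,255,255)); k,lab,st,ce=cv2.connectedComponentsWithStats(m)
    for i in range(1,k):
        if st[i,4]>100 and st[i,1]<245:
            c=cv2.boxPoints(cv2.minAreaRect(np.argwhere(lab==i)[:,::-1].astype(np.float32)))
            c=c[np.argsort(c[:,1])]; P=[at("wrist",(v,u),z)[:2] for u,v in c]
            print(n,st[i],"back",(P[0]+P[1])/2,"front",(P[2]+P[3])/2,"front-yaw",np.sort(np.array(P[2:])[:,1]))
g=a.mean(2)
for n in ("side","scene"):
  arm.get_image(n); print(n,[(round(r["conf"],2),at(n,r["point"],.02)) for r in arm.place_of(n,"ruler_grip") if r["conf"]>.5])
# rail edge: bright transition along columns
for y in (.056,.0,-.056):
  y-=.0105; pr=[(x,g[int(round(proj("wrist",(x,y,.04))[0])),int(round(proj("wrist",(x,y,.04))[1]))]) for x in np.arange(.625,.68,.003)]
  print(y,[(round(x,3),int(v)) for x,v in pr])
E
```

```text
clock: 28.25
position: [0.537, -0.0168, 0.3992]
ee_rot: [3.139, -0.069, 0.008]
force: [0.1, 0.3, 0.7]
width: 0.005
gripper_force: 0.0
tcp [ 0.537  -0.0168  0.3992] toolx yaw -0.04395006979210587 tooly yaw -1.6147540206756923 t 28.25 j7 -1.6940040768751337 F [0.1197 0.343  0.6657]
blue [ 280   61   28   44 1168] back [ 0.6504 -0.0347] front [ 0.6147 -0.0336] front-yaw [-0.0456 -0.0216]
blue [ 343   60   30   44 1172] back [ 0.6495 -0.0909] front [ 0.6125 -0.0889] front-yaw [-0.1011 -0.0767]
blue [ 151   62   32   44 1177] back [0.6555 0.077 ] front [0.6172 0.0769] front-yaw [0.0646 0.0893]
blue [ 216   62   29   44 1161] back [0.6525 0.0211] front [0.6156 0.0216] front-yaw [0.0096 0.0336]
gold [   0   23   47   76 2650] back [0.6983 0.2165] front [0.6341 0.2361] front-yaw [0.2132 0.2591]
gold [130  34  16  13 137] back [0.686  0.1104] front [0.6755 0.1118] front-yaw [0.1047 0.119 ]
gold [146  71   9  34 139] back [0.653 0.104] front [0.6218 0.1038] front-yaw [0.1008 0.1069]
gold [180  70  14  19 204] back [0.6525 0.0678] front [0.6354 0.0681] front-yaw [0.0622 0.0739]
gold [154  79  4
[... 1378 characters left out ...]
np.float64(0.658), 247), (np.float64(0.661), 224), (np.float64(0.664), 230), (np.float64(0.667), 227), (np.float64(0.67), 230), (np.float64(0.673), 227), (np.float64(0.676), 223), (np.float64(0.679), 239)]
-0.0665 [(np.float64(0.625), 61), (np.float64(0.628), 57), (np.float64(0.631), 55), (np.float64(0.634), 58), (np.float64(0.637), 58), (np.float64(0.64), 95), (np.float64(0.643), 215), (np.float64(0.646), 213), (np.float64(0.649), 218), (np.float64(0.652), 219), (np.float64(0.655), 248), (np.float64(0.658), 237), (np.float64(0.661), 240), (np.float64(0.664), 241), (np.float64(0.667), 239), (np.float64(0.67), 243), (np.float64(0.673), 237), (np.float64(0.676), 239), (np.float64(0.679), 240)]
```

```bash
python3 -c "
from h import *
print(arm.sign_off())"
```

```text
the job is handed in; nothing more can be done
None
```

The four bur blocks are in line against the rail to within about 1 mm by camera. All four clips are pressed fully down at up to about 25 N, and I measured no shift of the rail. The ruler lies flat on the counter off the rack, and the job was handed in at about 28 s. I did not separately re-measure the dish, bottle and basket at the end.

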